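Turn a test cassette end for end in its reader and start the reading

ROBOT

A 6-joint arm with a two-finger parallel gripper is mounted at the origin on a cart in front of the work surface, level with it; the furniture and walls round the work are solid. World frame = base frame: x ahead of the robot, y to its left, z up, the work surface at z = 0. Lengths are in m, angles in rad, forces in N, time in s.
With the tool pointing down it reaches from about 0.375 to 0.9 m from the base axis. Payload 3.1 kg.
Tool frame: the origin (TCP) lies at the very end of the fingers, on their centre line; the grasp point (between the pads) lies 19 mm behind it (manip.pinch_z is the distance from the TCP to the grasp point, in m); z points along the fingers, y is the direction in which the jaws open and shut (so a half turn about z gives the same grasp; the last joint's range is limited). The gripper opens to 85 mm and grips with 20 to 120 N. Pads are 22 mm wide; open, the fingers measure 114 mm over their backs; the gripper's body (76 mm by 85 mm) begins 54 mm behind the grasp point. The pads swing forward as they close: fully open they stand 13 mm farther back than shut.
Start: joints at [1.145, 0.527, 1.433, -0, 1.181, -0.178], TCP at [0.153, 0.606, 0.231] pointing down, gripper open.
Joint ranges: [-3.08, 3.08], [-0.75, 2.2], [0.22, 2.44], [-1.43, 4.57], [0, 2.65], [-2.85, 2.85]. Speed limits (rad/s): [2.79, 2.79, 3.14, 3.14, 3.14, 3.14].

INTERFACE

Orientations are given as a unit quaternion [x, y, z, w].
In Python, from station import manip gives the robot as it stands.
- The arm moves only by the tool drive_tool, never from a script. Its argument "increments" is a list of rows, each a list of 7 numbers: the closure in counts, from 0 (fully open) to 255 (shut), then the shift along the tool's x, y, z in cm, then the turn, a rotation vector about the tool's x, y, z in rad. A call has 1 to 20 rows; each row is the pose to reach, as a shift and turn from the pose commanded when the call began, along the tool's axes at that moment; what a row does not reach only later rows make up. A row lasts 1/10 s, in which the tool goes at most 50 mm and 8.59 degrees, less where a joint would pass 70% of its speed; a pose out of reach is approached as far as the arm can. A call with a gripper value outside its range is refused whole. The fingers move at their own pace and stop on an object; "force" is the grip in N (left out, the last holds). Time passes only in rows, so rows that repeat a pose let the fingers close. It gives the time, the measured TCP pose, the force and the opening at its end, in the units of the state.
- manip.sense(): the state, without advancing time (a new reading comes with each control period).
- manip.snapshot(name): name is "side" or "top" or "wrist"; returns the picture (400x640x3 uint8, red, green, blue); there is no depth.
- manip.camera_model(name): a dict with "mtx" (3x3 intrinsics, pixels), "cam_to_world" (4x4, takes a point from camera to world coordinates). Camera axes: x right, y down, z forward; pixel columns grow to the right and rows downward; lengths in m; the calibration is good to about 2 mm. A picture is of the moment at which its call begins: read the wrist's pose just before it. camera_model takes no time and is no camera call; for the wrist camera it gives the pose at the moment of the call.
- manip.sign_off(): hands the job in, once; it reports no verdict.
The state is a dict: "t": time; "q": joint angles; "qd": joint speeds; "tau": joint torques, N m; "tcp_pos": TCP position; "tool_rot": TCP orientation; "force": force on the tool from outside, world axes, zero at the start; "ft_torque": the same for the moment, N m; "finger_gap": opening from 0.0 (shut) to 1.0 (fully open).
Only numpy, scipy, OpenCV 4.12 (cv2) and the standard library are available. Lean on these libraries where they do the work, as an engineer would, in place of code of your own. Each camera call takes 0.05 s, during which the arm holds its last target. There are 200 camera calls.

TASK

The test cassette was put into the bench reader wrong end first, with its round sample well inside. Draw it out, turn it end for end so that the result window goes in first, still face up, and slide it back in until it is fully home. Then press the start key fully down and let it come up again, not before the cassette is home; leave the things standing round the reader where they are.

Things in the scene. Friction and masses are not known exactly. Their poses are not given: they have to be found in the camera images.
- cassette_centre (a point): Centre, half-way up, of the test cassette: a flat white plastic bar 100 mm long, 28 wide, 8 thick, 25 to 50 g. x runs along it to the result-window end, y across, z out of its upper face. It starts fully home, wrong way round: face up, well end in the port, window end towards the robot. Its long sides overhang the tongue and can be gripped across the 28 mm, best at mid-length, fingers square to the deck.
- cassette_window (a point): Middle of the oblong result window (27 x 12 mm, a paper strip with two thin lines) on the cassette's upper face, 34 mm from cassette_centre along +x and 4 mm above it, 16 mm from the window end. Axes as cassette_centre.
- cassette_well (a point): Middle of the round sample well (16 mm across) on the cassette's upper face, 34 mm from cassette_centre along -x and 4 mm above it. Axes as cassette_centre.
- port_mouth (a point): Middle of the port's mouth, on the port's floor, in the reader: a fixed white wedge-shaped instrument 155 mm wide, 120 deep, 140 high, turned side-on, its deck sloping 30 degrees down, mainly to the right. x points level into the port, roughly away from the robot; y up the slope; z squarely out of the deck. Mouth 40 mm wide, 15 high, narrowing over 8 mm to 31 by 10.5. The head behind it stands 24 mm above the floor, the key 34.
- port_stop (a point): Hard stop at the port's inner end, on its floor, 28 mm in from port_mouth; axes as port_mouth. A cassette fully home has its centre at x = -22, y = 0 (1.5 mm play either way), z = 4 mm from port_mouth. A leaf spring in the roof presses on the cassette with about 2 N, so it takes some 2 to 4 N to slide it and it stays where it is left.
- tongue_end (a point): Outer end of the tongue, on its top: the port's floor continued out of the mouth, 18 mm wide, from x = 0 to -80 mm of port_mouth; axes as port_mouth. The deck lies 17 mm below the tongue's top and is clear for 55 mm either side of the middle line, so that fingertips beside the tongue may reach up to 14 mm below the cassette's underside. A cassette let go on the tongue outside the port may slide off downhill.
- start_key_top (a point): Middle of the top face of the start key, a round black push button 22 mm across (a grey disc in its top) in a grey collar 38 mm across, on the reader's head, downhill of its dark screen. z is the key's axis, squarely out of the sloping head (30 degrees from vertical); it is pressed along -z and stands 9 mm above its collar.
- start_key (a joint): Travel of the start key in m: 0 up, 0.005 fully down (hard stop); its spring needs 1.5 N to begin and 5 N fully down and brings it up again.
- beaker: Small glass beaker 56 mm across, 69 mm high, standing behind the reader (uphill side); origin at the centre of its base. Not to be disturbed.
- dropper_bottle: Small white dropper bottle 28 mm across, 70 mm high, behind the reader (uphill side); origin at the centre of its base. Not to be disturbed.
- vial: Small white vial 25 mm across, 46 mm high, before the reader (downhill side); origin at the centre of its base. Not to be disturbed.
- bench_timer: Flat white digital timer 66 x 66 x 18 mm, lying before the reader (downhill side); origin at the centre of its underside. Not to be disturbed.
There are look-alikes about, which are no part of the job. What is shaped like the part that bears cassette_centre but green is not meant.

How it is judged:
On the way, in this order (a step that is already met when the one before it is completed fails the run):
1. the cassette is drawn right out of the port (x of cassette_centre in the frame of port_mouth below -0.052 m), for 0.1 s.
2. the cassette is home again, window end first and face up (x of cassette_window in the frame of port_mouth above 0.009 m and x of cassette_well in the frame of port_mouth below -0.05 m and y of cassette_window in the frame of port_mouth between -0.005 and 0.005 m and z of cassette_window in the frame of port_mouth between 0.005 and 0.011 m and z of cassette_well in the frame of port_mouth between 0.004 and 0.013 m), for 0.3 s.
3. the start key is pressed fully down while the cassette is home (all of step 2 and value of joint start_key above 0.0042 m), for 0.05 s.
At the end, for the whole second after the job is handed in: The cassette lies at rest in the port, window end in and well end out, face up, within 3 mm of the hard stop and 5 mm of the port's middle line, let go; the start key has been pressed at least 4.2 of its 5 mm and is up again (all of step 2 and value of joint start_key below 0.001 m and linear speed of cassette below 0.02 m/s and contact force between the fingers and cassette below 0.1 N); the robot touches nothing.
It fails at once if the start key is pressed (over 2.5 mm) while the cassette is not home the right way round (value of joint start_key above 0.0025 m and not (x of cassette_window in the frame of port_mouth above 0.009 m and x of cassette_well in the frame of port_mouth below -0.05 m and y of cassette_window in the frame of port_mouth between -0.005 and 0.005 m and z of cassette_window in the frame of port_mouth between 0.005 and 0.011 m and z of cassette_well in the frame of port_mouth between 0.004 and 0.013 m)).
It fails at once if the glass beaker is shifted more than 25 mm or tipped (distance of beaker from where it was at the start of the episode above 0.025 m or angle between beaker's own z axis and vertical above 0.5 rad).
It fails at once if the dropper bottle is shifted more than 25 mm or tipped (distance of dropper_bottle from where it was at the start of the episode above 0.025 m or angle between dropper_bottle's own z axis and vertical above 0.5 rad).
It fails at once if the small vial is shifted more than 25 mm or tipped (distance of vial from where it was at the start of the episode above 0.025 m or angle between vial's own z axis and vertical above 0.5 rad).
It fails at once if the bench timer is shifted more than 25 mm or tipped (distance of bench_timer from where it was at the start of the episode above 0.025 m or angle between bench_timer's own z axis and vertical above 0.5 rad).
It also fails if it takes over 51 s, if anything falls off the work surface, if the arm or the gripper's body presses on something with over 40 N, if the wrist force passes 120 N, or if a joint passes its speed limit or range.

## Working session

There is one attempt and no reset: what is moved stays moved. The work goes in short steps, Python scripts to look and compute and a tool call to move; the robot and the scene stay as the last step left them, time stands still between calls to the robot, and variables do not carry over. Pictures are saved under pics/ and viewed, about 8 in all and at most 12, crops included, and the job is handed in when it is done.

Besides the shell and the picture viewer there is one more tool, called after "Request:" as name(argument=value, ...), one argument or row to a line, values as JSON. drive_tool: Moves the arm, as the interface text tells. Its arguments: {"type":"object","properties":{"increments":{"type":"array","items":{"type":"array","items":{"type":"number"}}},"force":{"type":"number"}},"required":["increments"]}

```bash
mkdir -p pics; ls; python3 - <<'E'
from station import manip
import cv2,numpy as np
np.set_printoptions(precision=4,suppress=True)
print(manip.sense())
for n in ["side","top","wrist"]:
    m=manip.camera_model(n); print(n,m["mtx"],m["cam_to_world"])
    cv2.imwrite(f"pics/{n}0.png",manip.snapshot(n)[:,:,::-1])
E
```

```text
pics
{'t': 0.0, 'q': array([ 1.1446,  0.5285,  1.4339,  0.    ,  1.1814, -0.1785]), 'qd': array([-0.    ,  0.0019, -0.0014, -0.0022, -0.0007, -0.0019]), 'tau': array([ -0.0006, -44.2357, -17.8021,  -0.0004,   0.0086,   0.    ]), 'tcp_pos': array([0.1529, 0.6053, 0.2303]), 'tool_rot': array([ 0.1235,  0.9923, -0.001 , -0.0003]), 'force': array([-0.4971,  0.6419, -0.208 ]), 'ft_torque': array([-0.0219,  0.0265,  0.0236]), 'finger_gap': 0.9997358182437482}
side [[520.9411   0.     321.8026]
 [  0.     520.9411 197.0611]
 [  0.       0.       1.    ]] [[ 0.9999  0.0082 -0.0113  0.5157]
 [ 0.0138 -0.6823  0.7309 -0.572 ]
 [-0.0017 -0.731  -0.6824  0.7145]
 [ 0.      0.      0.      1.    ]]
top [[437.3161   0.     318.0289]
 [  0.     437.3161 193.9233]
 [  0.       0.       1.    ]] [[-0.0098 -0.9876  0.157   0.3719]
 [-0.9998  0.0072 -0.0175  0.1312]
 [ 0.0162 -0.1571 -0.9874  0.9189]
 [ 0.      0.      0.      1.    ]]
wrist [[313.829    0.     323.162 ]
 [  0.     313.829  198.7481]
 [  0.       0.       1.    ]] [[ 0.2444  0.9223  0.2992  0.0757]
 [ 0.9697 -0.232  -0.0771  0.626 ]
 [-0.0017  0.309  -0.9511  0.3729]
 [ 0.      0.      0.      1.    ]]
```

View pics/side0.png

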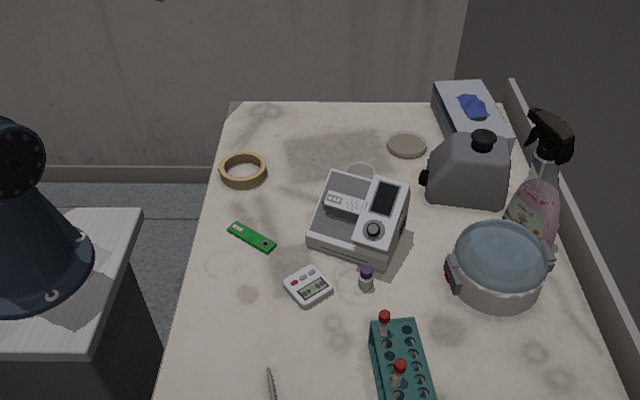

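View pics/top0.png

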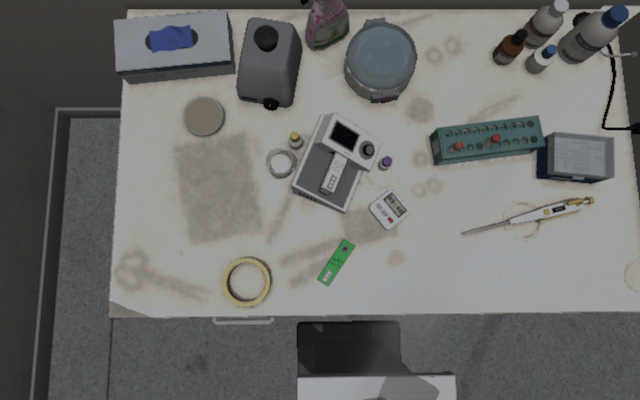

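The side view shows the reader at about (360,215) and the cassette on the tongue at (345,200), with the key at (374,229). The top view has the reader at (335,160), the key at (367,149) and the cassette at (333,175). I'll enlarge both next.

```bash
python3 - <<'E'
import cv2
a=cv2.imread("pics/side0.png")[155:275,298:418]; b=cv2.imread("pics/top0.png")[105:215,285:395]
cv2.imwrite("pics/sidec.png",cv2.resize(a,None,fx=5,fy=5,interpolation=cv2.INTER_CUBIC))
cv2.imwrite("pics/topc.png",cv2.resize(b,None,fx=5,fy=5,interpolation=cv2.INTER_CUBIC))
E
```

```text
(no output)
```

View pics/sidec.png

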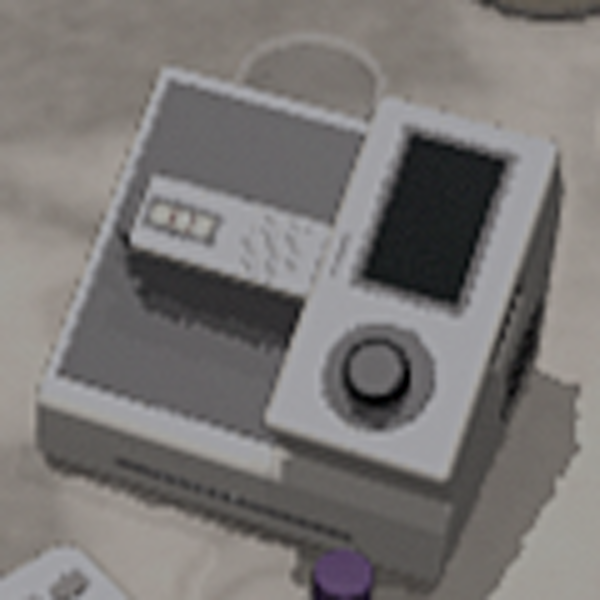

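View pics/topc.png

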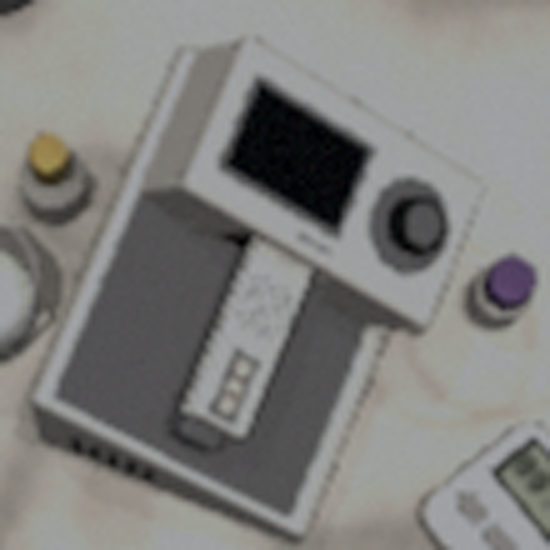

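The side crop shows the key top at (377,372), the outer cassette end corners at (157,178) and (130,246), and the head's front edge from (385,97) to (268,420). In the top crop the key is at (425,224), the cassette end is (185,405)–(247,437), and the head edge runs (188,187)–(418,328).

```bash
cat > h.py <<'E'
import numpy as np, cv2
from scipy.spatial.transform import Rotation as R
np.set_printoptions(precision=4,suppress=True)
def ray(m,uv):
    d=m["cam_to_world"][:3,:3]@np.linalg.solve(m["mtx"],[*uv,1.]); return m["cam_to_world"][:3,3],d/np.linalg.norm(d)
def tri(rays):
    A=np.zeros((3,3));b=np.zeros(3)
    for c,d in rays:
        P=np.eye(3)-np.outer(d,d);A+=P;b+=P@c
    x=np.linalg.solve(A,b);return x,[float(np.linalg.norm(np.cross(x-c,d))) for c,d in rays]
def proj(m,p):
    T=np.linalg.inv(m["cam_to_world"]);q=m["mtx"]@(T[:3,:3]@p+T[:3,3]);return q[:2]/q[2]
E
python3 - <<'E'
from h import *
from station import manip
S=manip.camera_model("side");T=manip.camera_model("top")
f=lambda p,o:((np.array(p)+.5)/5-.5)+o
pts=dict(key=((377,372),(425,224)),cup=((157,178),(185,405)),cdn=((130,246),(247,437)),hfu=((385,97),(188,187)),hfd=((268,420),(418,328)),hbu=((555,147),(250,38)),hbd=((445,480),(483,185)),dku=((165,70),(40,400)),dkd=((45,403),(300,533)))
P={}
for k,(s,t) in pts.items():
    x,e=tri([ray(S,f(s,(298,155))),ray(T,f(t,(285,105)))]);P[k]=x;print(k,x,np.round(np.array(e)*1e3,1))
for a,b in [("cup","cdn"),("hfu","hfd"),("hbu","hbd"),("hfu","hbu"),("hfd","hbd"),("dku","dkd")]:
    d=P[a]-P[b];print(a,b,np.linalg.norm(d),d/np.linalg.norm(d))
E
```

```text
key [0.5899 0.0156 0.0954] [0.3 0.3]
cup [0.5184 0.1095 0.0952] [0.5 0.5]
cdn [0.5084 0.0855 0.0845] [0.3 0.3]
hfu [0.5949 0.1087 0.1338] [0.9 0.9]
hfd [0.5546 0.0162 0.0709] [0.9 0.9]
hbu [0.6516 0.0846 0.1333] [0.2 0.2]
hbd [ 0.6118 -0.0113  0.0731] [0.3 0.3]
dku [0.5206 0.1649 0.0984] [0. 0.]
dkd [0.4778 0.0614 0.0294] [0.8 0.8]
cup cdn 0.028119176228165413 [0.3572 0.8541 0.378 ]
hfu hfd 0.11890834286926667 [0.3395 0.7776 0.5292]
hbu hbd 0.1199844102513827 [0.3317 0.7992 0.5012]
hfu hbu 0.061551022503353495 [-0.9205  0.3907  0.0094]
hfd hbd 0.06352038375309381 [-0.9009  0.4326 -0.0349]
dku dkd 0.13152238011009687 [0.3256 0.7866 0.5247]
```

```bash
cat >> h.py <<'E'
yaw=np.arctan2(.79,.333)-np.pi/2
def portR(yaw=yaw,sl=np.radians(30)):
    x=np.array([np.cos(yaw),np.sin(yaw),0]);h=np.array([-np.sin(yaw),np.cos(yaw),0])
    y=h*np.cos(sl)+np.array([0,0,np.sin(sl)]);return np.c_[x,y,np.cross(x,y)]
PR=portR();PM=np.array([.5813,.0733,.083])
def toolR(s,P=None):  # s=+1: tool x along port x ; tool z = -port z
    P=PR if P is None else P
    return np.c_[s*P[:,0],-s*P[:,1],-P[:,2]]
def inc(st,pos,Rt):
    R0=R.from_quat(st["tool_rot"]).as_matrix()
    return R0.T@(pos-st["tcp_pos"])*100, R.from_matrix(R0.T@Rt).as_rotvec()
E
python3 - <<'E'
from h import *
from station import manip
st=manip.sense();q=st["q"]
C=R.from_euler('z',90,degrees=True)
fk=lambda q:R.from_euler('ZYZYZ',[q[0],q[1]+q[2],q[3],q[4],q[5]])if 0 else R.from_euler('Z',q[0])*R.from_euler('Y',q[1]+q[2])*R.from_euler('ZYZ',q[3:])*C
print(fk(q).as_quat(),st["tool_rot"])
print("yaw",np.degrees(yaw))
for n,p in dict(key=[.5899,.0156,.0954],beak=[0,0,0]).items(): print(PR.T@(np.array(p)-PM))
for s in (1,-1):
  for q1 in(-.05,.1):
    for ph in (1.5,1.8,2.1):
      e=((R.from_euler('Z',q1)*R.from_euler('Y',ph)).inv()*R.from_matrix(toolR(s))*C.inv()).as_euler('ZYZ')
      print(s,q1,ph,e,[e[0]+np.pi,-e[1],e[2]+np.pi])
d=PR
for x in(-22,-120): 
    p=PM+PR@np.array([x*1e-3,0,.09]);print(inc(st,p,toolR(-1)),inc(st,p,toolR(1)),p)
E
```

```text
[ 0.1236  0.9923 -0.0008 -0.0003] [ 0.1236  0.9923 -0.0008 -0.0003]
yaw -22.85634685844375
[ 0.0303 -0.037   0.0357]
[-0.5072 -0.2955  0.0748]
1 -0.05 1.5 [0.4924 1.4613 1.91  ] [np.float64(3.633946062229537), np.float64(-1.4613253912774316), np.float64(5.051550668441434)]
1 -0.05 1.8 [0.5286 1.1991 1.7595] [np.float64(3.670183755237267), np.float64(-1.1990606352050788), np.float64(4.9010497286785775)]
1 -0.05 2.1 [0.6178 0.9462 1.5747] [np.float64(3.7593756619482823), np.float64(-0.9462031733269879), np.float64(4.71627759744533)]
1 0.1 1.5 [0.4624 1.3925 2.0442] [np.float64(3.6040231055599823), np.float64(-1.392474185426192), np.float64(5.185809177711472)]
1 0.1 1.8 [0.5078 1.1266 1.8977] [np.float64(3.6493737276690505), np.float64(-1.1265868369018242), np.float64(5.039276449732167)]
1 0.1 2.1 [0.611  0.8714 1.7088] [np.float64(3.7526422306707747), np.float64(-0.8714441064186563), np.float64(4.850384051710752)]
-1 -0.05 1.5 [ 0.4924  1.4613 -1.2316] [np.float64(3.6339460622295365), np.float64(-1.4613253912774316), np.float64(1.909958014851641)]
-1 -0.05 1.8 [ 0.5286  1.1991 -1.3821]
[... 287 characters left out ...]
040231055599823), np.float64(-1.392474185426192), np.float64(2.0442165241216785)]
-1 0.1 1.8 [ 0.5078  1.1266 -1.2439] [np.float64(3.6493737276690505), np.float64(-1.1265868369018237), np.float64(1.897683796142374)]
-1 0.1 2.1 [ 0.611   0.8714 -1.4328] [np.float64(3.7526422306707747), np.float64(-0.8714441064186562), np.float64(1.7087913981209588)]
(array([-51.7201, -45.1837,   7.0191]), array([-0.5243, -0.0397,  0.1476])) (array([-51.7201, -45.1837,   7.0191]), array([ 0.0589, -0.7776, -2.8924])) [0.5435 0.0404 0.1609]
(array([-42.0317, -43.709 ,   7.0196]), array([-0.5243, -0.0397,  0.1476])) (array([-42.0317, -43.709 ,   7.0196]), array([ 0.0589, -0.7776, -2.8924])) [0.4532 0.0784 0.1609]
```

Request:
drive_tool(
  increments=[
    [100,-51.6,-46.2,5.3,-0.524,-0.04,0.148],
    [100,-51.6,-46.2,5.3,-0.524,-0.04,0.148],
    [100,-51.6,-46.2,5.3,-0.524,-0.04,0.148],
    [100,-51.6,-46.2,5.3,-0.524,-0.04,0.148],
    [100,-51.6,-46.2,5.3,-0.524,-0.04,0.148],
    [100,-51.6,-46.2,5.3,-0.524,-0.04,0.148],
    [100,-51.6,-46.2,5.3,-0.524,-0.04,0.148],
    [100,-51.6,-46.2,5.3,-0.524,-0.04,0.148],
    [100,-51.6,-46.2,5.3,-0.524,-0.04,0.148],
    [100,-51.6,-46.2,5.3,-0.524,-0.04,0.148],
    [100,-51.6,-46.2,5.3,-0.524,-0.04,0.148],
    [100,-51.6,-46.2,5.3,-0.524,-0.04,0.148],
    [100,-51.6,-46.2,5.3,-0.524,-0.04,0.148],
    [100,-51.6,-46.2,5.3,-0.524,-0.04,0.148],
    [100,-51.6,-46.2,5.3,-0.524,-0.04,0.148],
    [100,-51.6,-46.2,5.3,-0.524,-0.04,0.148],
    [100,-51.6,-46.2,5.3,-0.524,-0.04,0.148],
    [100,-51.6,-46.2,5.3,-0.524,-0.04,0.148],
  ],
  force=30,
)

```text
t: 1.95
tcp_pos: [0.5401, 0.0308, 0.1779]
tool_rot: [0.192, 0.946, 0.254, 0.051]
force: [0.2, 0.6, -0.4]
finger_gap: 0.609
```

```bash
python3 - <<'E'
from h import *
from station import manip
import json
st=manip.sense();m=manip.camera_model("wrist");im=manip.snapshot("wrist")[:,:,::-1]
cv2.imwrite("pics/w1.png",im);np.savez("w1",K=m["mtx"],T=m["cam_to_world"])
print(st["t"],st["q"],st["qd"],st["tcp_pos"],st["finger_gap"],PR.T@(st["tcp_pos"]-PM),inc(st,st["tcp_pos"],toolR(-1)))
# expected cassette corners
for p in ([-72,14,8],[-72,-14,8],[0,14,8],[0,-14,8],[30.3,-37,35]): print(p,proj(m,PM+PR@(np.array(p)*1e-3)))
cv2.imwrite("pics/w1c.png",cv2.resize(im,(800,500),interpolation=cv2.INTER_CUBIC))
E
```

```text
1.95 [-0.4435  0.4994  1.8473  0.6692  0.9398 -2.0572] [ 0.0303 -0.018   0.0491  0.0005  0.0058  0.0006] [0.5401 0.0308 0.1779] 0.6087677923215986 [-0.0214 -0.0003  0.1097] (array([0., 0., 0.]), array([ 0.0016, -0.0001, -0.0018]))
[-72, 14, 8] [340.5953 137.3381]
[-72, -14, 8] [304.137  137.3799]
[0, 14, 8] [339.2002 224.1556]
[0, -14, 8] [305.8208 224.2083]
[30.3, -37, 35] [275.5343 273.1723]
```

View pics/w1c.png

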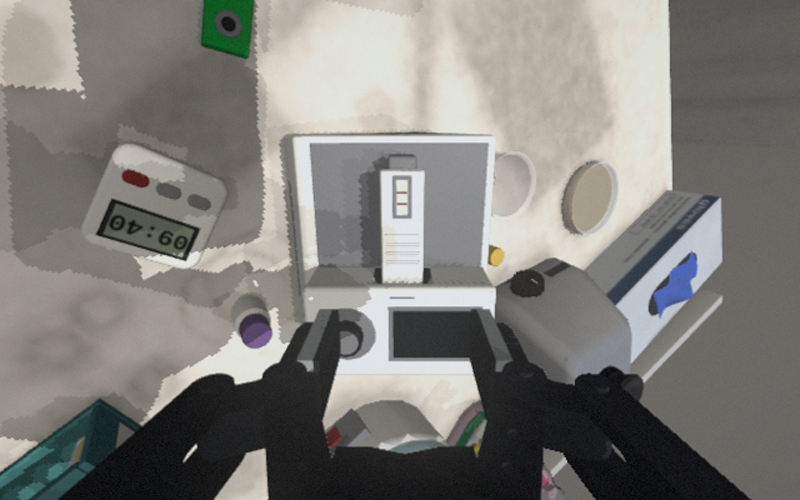

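The wrist view shows the cassette's outer end corners at (305,136) and (340,136) in native pixels, and its sides near the mouth at (306,224) and (339,224). All are within about 1 px of my prediction, so the frame holds. I'll descend next.

Request:
drive_tool(
  increments=[
    [100,0.05,0.03,3,0,0,0],
    [100,0.05,0.03,6,0,0,0],
    [100,0.05,0.03,8,0,0,0],
    [100,0.05,0.03,9.5,0,0,0],
    [100,0.05,0.03,10.5,0,0,0],
    [100,0.05,0.03,11.3,0,0,0],
    [100,0.05,0.03,11.8,0,0,0],
    [100,0.05,0.03,12.1,0,0,0],
    [100,0.05,0.03,12.1,0,0,0],
    [100,0.05,0.03,12.1,0,0,0],
  ],
)

```text
t: 3.0
tcp_pos: [0.5637, 0.0874, 0.0741]
tool_rot: [0.192, 0.947, 0.254, 0.052]
force: [-0.6, 0.0, -0.0]
finger_gap: 0.61
```

```bash
python3 - <<'E'
from h import *
from station import manip
st=manip.sense();im=manip.snapshot("wrist")[:,:,::-1]
cv2.imwrite("pics/w2.png",im)
print(st["t"],st["q"],st["finger_gap"],st["force"],PR.T@(st["tcp_pos"]-PM),inc(st,st["tcp_pos"],toolR(-1)))
E
```

```text
3.0 [-0.3178  0.7043  1.8681  0.8589  0.7206 -2.1927] 0.6099393047874588 [-0.5863  0.0118 -0.0028] [-0.0217  0.0009 -0.0108] (array([0., 0., 0.]), array([ 0.0015,  0.0013, -0.0002]))
```

View pics/w2.png

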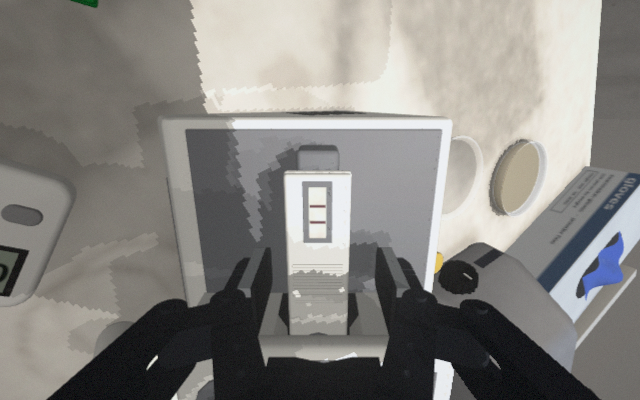

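The pads straddle the cassette. Its end corners are near (285,172) and (351,172), and I'll check these against the model for a sideways offset.

```bash
python3 - <<'E'
from h import *
from station import manip
st=manip.sense();m=manip.camera_model("wrist");im=cv2.imread("pics/w2.png",0).astype(int)
for p in ([-72,14,8],[-72,-14,8],[-50,14,8],[-50,-14,8],[-30,14,8],[-30,-14,8]): print(p,proj(m,PM+PR@(np.array(p)*1e-3)))
for r in (180,200,220,250): print(r,im[r,278:294],im[r,343:360])
T=m["cam_to_world"];R0=R.from_quat(st["tool_rot"]).as_matrix();print(R0.T@(T[:3,3]-st["tcp_pos"]),R0.T@T[:3,:3])
E
```

```text
[-72, 14, 8] [354.199  174.8118]
[-72, -14, 8] [284.7097 174.7967]
[-50, 14, 8] [352.576  225.2759]
[-50, -14, 8] [286.6438 225.2822]
[-30, 14, 8] [351.2384 266.8694]
[-30, -14, 8] [288.2378 266.8917]
180 [ 85  87  87  84  85 121 175 218 235 238 238 238 238 238 239 238] [238 238 239 238 239 238 239 229 186 155 157 154 154 155 156 153 155]
200 [ 84  87  84  87  87  85 127 184 222 238 238 239 238 238 238 238] [239 238 239 239 238 239 239 222 158 154 154 154 155 154 154 154 152]
220 [ 85  87  87  87  86  87  90 134 194 227 237 238 239 239 239 238] [238 236 236 236 239 238 229 174 152 152 153 152 152 151 152 152 152]
250 [ 81  86  84  83  87  80  83  85 118 170 200 220 221 223 222 223] [225 225 226 225 225 205 134  85  90  86  87  85  81  87  86  89  88]
[ 0.0801  0.0005 -0.1421] [[ 0.0009 -0.9511 -0.3088]
 [ 1.      0.0008  0.0006]
 [-0.0003 -0.3088  0.9511]]
```

Request:
drive_tool(
  increments=[
    [100,0,-0.16,0.1,0,0,0],
    [100,0,-0.16,0.1,0,0,0],
    [255,0,-0.16,0.1,0,0,0],
    [255,0,-0.16,0.1,0,0,0],
    [255,0,-0.16,0.1,0,0,0],
    [255,0,-0.16,0.1,0,0,0],
    [255,0,-0.16,0.1,0,0,0],
    [255,0,-0.16,0.1,0,0,0],
    [255,0,-0.16,0.1,0,0,0],
    [255,0,-0.16,0.1,0,0,0],
  ],
  force=30,
)

```text
t: 4.05
tcp_pos: [0.5631, 0.0868, 0.0722]
tool_rot: [0.191, 0.947, 0.254, 0.052]
force: [-2.7, -3.4, 4.0]
finger_gap: 0.318
```

```bash
cat > s.py <<'E'
from h import *
from station import manip
st=manip.sense();s=1 if R.from_quat(st["tool_rot"]).as_matrix()[:,0]@PR[:,0]>0 else -1
print(st["t"],st["q"],"gap",st["finger_gap"],"F port",PR.T@st["force"],"M port",PR.T@st["ft_torque"],"tcp port mm",1e3*(PR.T@(st["tcp_pos"]-PM)),"roterr",inc(st,st["tcp_pos"],toolR(s))[1])
E
python3 s.py
```

```text
4.05 [-0.3194  0.7077  1.8695  0.8616  0.7184 -2.1986] gap 0.31841295063431313 F port [-1.1281 -1.6079  5.5983] M port [-0.49    0.1166 -0.0941] tcp port mm [-21.9928  -0.7642 -11.9919] roterr [ 0.0013  0.0007 -0.0001]
```

Request:
drive_tool(
  increments=[
    [255,0.5,0,0,0,0,0],
    [255,1.0,0,0,0,0,0],
    [255,1.7,0,0,0,0,0],
    [255,2.4,0,0,0,0,0],
    [255,3.2,0,0,0,0,0],
    [255,4.0,0,0,0,0,0],
    [255,4.8,0,0,0,0,0],
    [255,5.6,0,0,0,0,0],
    [255,6.4,0,0,0,0,0],
    [255,6.4,0,0,0,0,0],
    [255,6.4,0,0,0,0,0],
  ],
)

```text
t: 5.15
tcp_pos: [0.5019, 0.1128, 0.0722]
tool_rot: [0.191, 0.947, 0.255, 0.05]
force: [-1.9, -4.8, 8.1]
finger_gap: 0.321
```

```bash
python3 s.py; python3 - <<'E'
from h import *
from station import manip
m=manip.camera_model("wrist")
im=manip.snapshot("wrist")[:,:,::-1];cv2.imwrite("pics/w3.png",im)
np.savez("w3",K=m["mtx"],T=m["cam_to_world"])
E
```

```text
5.15 [-0.3072  0.6785  2.0256  0.9904  0.6405 -2.3514] gap 0.32130700765322456 F port [ 0.0839 -0.425   9.5585] M port [-0.3484 -0.1684 -0.0087] tcp port mm [-88.4639  -0.6102 -12.1669] roterr [ 0.0018 -0.0031 -0.0004]
```

View pics/w3.png

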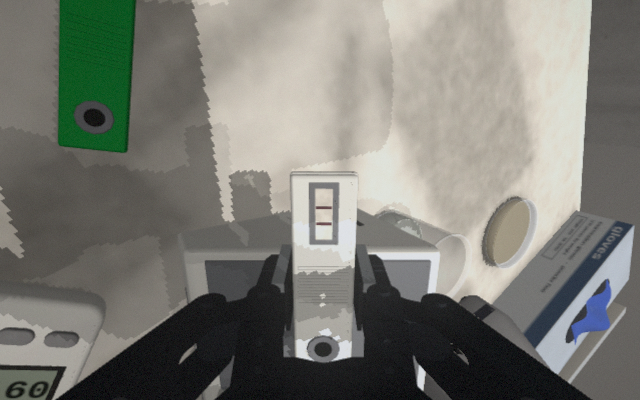

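The cassette is out and held square, with its end still at row 172, so it hasn't slipped. Next I lift and turn it half round.

Request:
drive_tool(
  increments=[
    [255,0,0,-1.5,0,0,0],
    [255,0.5,0,-4,0,0,0],
    [255,1.5,0,-6,0,0,0],
    [255,1.5,0,-6,0,0,0.1],
    [255,1.5,0,-6,0,0,0.2],
    [255,1.5,0,-6,0,0,0.34],
    [255,1.5,0,-6,0,0,0.48],
    [255,1.5,0,-6,0,0,0.62],
    [255,1.5,0,-6,0,0,0.76],
    [255,1.5,0,-6,0,0,0.9],
    [255,1.5,0,-6,0,0,1.04],
    [255,1.5,0,-6,0,0,1.18],
    [255,1.5,0,-6,0,0,1.32],
    [255,1.5,0,-6,0,0,1.46],
    [255,1.5,0,-6,0,0,1.6],
    [255,1.5,0,-6,0,0,1.74],
    [255,1.5,0,-6,0,0,1.88],
    [255,1.5,0,-6,0,0,2.02],
    [255,1.5,0,-6,0,0,2.1],
    [255,1.5,0,-6,0,0,2.1],
  ],
)

```text
t: 7.2
tcp_pos: [0.4759, 0.0917, 0.1233]
tool_rot: [0.916, 0.305, 0.169, -0.197]
force: [0.5, 0.3, -0.4]
finger_gap: 0.326
```

Request:
drive_tool(
  increments=[
    [255,0,0,0,0,0,0.14],
    [255,0,0,0,0,0,0.28],
    [255,0,0,0,0,0,0.42],
    [255,0,0,0,0,0,0.56],
    [255,0,0,0,0,0,0.7],
    [255,0,0,0,0,0,0.84],
    [255,0,0,0,0,0,0.98],
    [255,0,0,0,0,0,1.041],
    [255,0,0,0,0,0,1.041],
    [255,0,0,0,0,0,1.041],
    [255,0,0,0,0,0,1.041],
  ],
)

```text
t: 8.3
tcp_pos: [0.478, 0.0904, 0.1238]
tool_rot: [0.947, -0.19, 0.051, -0.254]
force: [-0.3, 0.1, -0.3]
finger_gap: 0.318
```

```bash
python3 s.py; python3 - <<'E'
from h import *
from station import manip
m=manip.camera_model("wrist")
im=manip.snapshot("wrist")[:,:,::-1];cv2.imwrite("pics/w4.png",im)
for p in ([0,20,0],[0,-20,0],[0,20,15],[0,-20,15],[-80,9,0],[-80,-9,0],[-0,9,0],[0,-9,0]): print(p,proj(m,PM+PR@(np.array(p)*1e-3)))
E
```

```text
8.3 [-0.3764  0.5492  2.058   0.8597  0.7229  0.8783] gap 0.31821088163919853 F port [-0.3526 -0.1995 -0.2315] M port [-0.3118  0.0241 -0.0182] tcp port mm [-101.826    -0.7311   47.5404] roterr [-0.0015  0.001   0.0018]
[0, 20, 0] [287.1282  51.703 ]
[0, -20, 0] [359.7149  51.8961]
[0, 20, 15] [283.8343  47.6884]
[0, -20, 15] [362.9444  47.8979]
[-80, 9, 0] [308.7653 190.8923]
[-80, -9, 0] [337.3313 190.9806]
[0, 9, 0] [307.0863  51.7561]
[0, -9, 0] [339.7503  51.843 ]
```

View pics/w4.png

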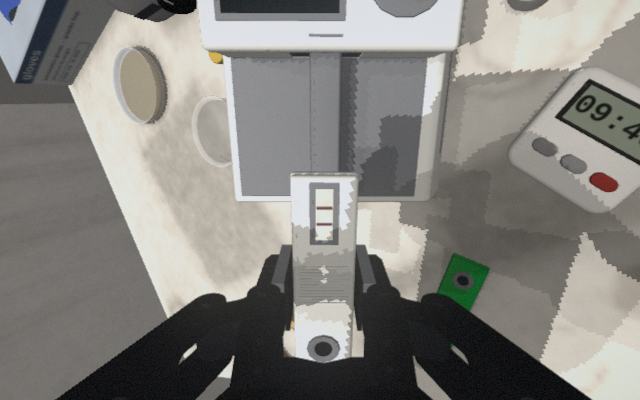

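Window end now leads, with its corners at (292,174) and (356,174). The tongue shows between about columns 309 and 343, and I'll measure its edges in the rows above the cassette.

```bash
python3 - <<'E'
from h import *
im=cv2.imread("pics/w4.png",0).astype(int)
for r in (65,75,90,105,120,140,155,165): print(r,"L",im[r,301:316],"R",im[r,330:360])
for r in (180,200,230): print(r,im[r,285:298],im[r,350:362])
E
```

```text
65 L [134 133 133 132 128 130 134 128 119 118 125 127 135 131 131] R [125 128 127 128 129 125 127 127 125 108  90  78  73  83  80  83  82  81
  79  81  89  91  93  91  93 105 125 122 127 129]
75 L [139 137 133 131 130 131 133 132 122 120 131 138 139 137 138] R [133 131 132 132 131 131 132 128 125 106  86  73  83  80  81  80  79  79
  81  85  95  92  93  93  97 116 129 130 130 128]
90 L [140 139 138 140 136 138 138 136 125 110 131 135 136 129 134] R [133 131 131 131 128 129 129 128 120 101  85  73  81  78  76  79  77  79
  74  77  77  83  88  94  93  92  88 107 127 129]
105 L [138 138 138 135 136 135 137 137 128 115 134 134 135 135 136] R [132 131 131 132 130 129 127 129 114  94  77  71  78  76  78  80  77  80
  78  76  81  92  87  92  91  94 108 127 126 127]
120 L [136 138 140 137 136 139 138 137 130 117 130 132 133 135 136] R [129 130 129 129 130 129 128 126 111  89  74  70  76  78  74  81  78  74
  76  80  88  91  87  86 105 128 129 128 127 125]
140 L [137 137 137 137 135 136 137 138 131 123 127 134 135 136 138] R [132 132 130 130 130 130 129 122 102  85  74  76  76  75  75  74  75  78
  89  88  88  87  89  89  91 106 126 127 128 126]
155 L [136 138 138 138 139 138 137 137 132 123 126 134 130 118 125] R [132 130 132 129 130 129 127 120 100  82  71  78  74  75  78  77  77  80
  76  82  89  87  77  76  80  96 113 115 113 114]
165 L [139 138 137 136 137 136 138 138 138 131 117 132 135 137 140] R [131 132 133 132 129 130 127 119  96  74  75  77  76  76  80  77  78  86
  90  90  88  81  95 111 112 114 115 114 114 109]
180 [142 143 139 142 144 187 227 228 226 226 228 227 226] [225 227 217 192 187 172 162 144 124 105  90  86]
200 [225 227 226 226 226 224 221 227 227 225 223 224 226] [228 224 207 177 174 164 152 139 135 142 143 144]
230 [218 220 220 222 220 220 199 151 174 181 180 178 180] [175 177 177 171 162 143 171 225 224 226 224 224]
```

Request:
drive_tool(
  increments=[
    [255,0,0,2,0,0,0],
    [255,0.5,0,3.5,0,0,0],
    [255,1.0,0,4.6,0,0,0],
    [255,1.0,0,5.2,0,0,0],
    [255,1.0,0,5.6,0,0,0],
    [255,1.0,0,5.8,0,0,0],
    [255,1.0,0,5.8,0,0,0],
    [255,1.0,0,5.8,0,0,0],
  ],
)

```text
t: 9.15
tcp_pos: [0.4991, 0.1128, 0.0741]
tool_rot: [0.947, -0.191, 0.052, -0.254]
force: [-0.7, -0.2, -0.7]
finger_gap: 0.323
```

```bash
python3 s.py
```

```text
9.15 [-0.3088  0.6725  2.0348  0.9972  0.6364  0.7808] gap 0.3225948461501457 F port [-0.6005 -0.7675 -0.4189] M port [-0.2404 -0.0684 -0.0457] tcp port mm [-91.0936  -0.6176  -9.9325] roterr [-0.0015 -0.0007  0.0004]
```

Request:
drive_tool(
  increments=[
    [255,0.5,0,0.1,0,0,0],
    [255,1.2,0,0.1,0,0,0],
    [255,2.0,0,0.1,0,0,0],
    [255,2.8,0,0.1,0,0,0],
    [255,3.4,0,0.1,0,0,0],
    [255,3.8,0,0.1,0,0,0],
    [255,4.2,0,0.1,0,0,0],
    [255,4.6,0,0.1,0,0,0],
    [255,5.0,0,0.1,0,0,0],
    [255,5.0,0,0.1,0,0,0],
  ],
)

```text
t: 10.15
tcp_pos: [0.5461, 0.0936, 0.073]
tool_rot: [0.947, -0.191, 0.052, -0.254]
force: [-0.6, -0.8, -0.0]
finger_gap: 0.323
```

```bash
python3 s.py
```

```text
10.15 [-0.3171  0.6965  1.9142  0.8934  0.6957  0.9035] gap 0.323089383829544 F port [-0.2627 -0.823   0.4682] M port [-0.2672 -0.0209  0.0201] tcp port mm [-40.3373  -0.6881 -11.178 ] roterr [-0.0014 -0.0013  0.0005]
```

Request:
drive_tool(
  increments=[
    [255,0.4,0,0,0,0,0],
    [255,0.8,0,0,0,0,0],
    [255,1.1,0,0,0,0,0],
    [255,1.4,0,0,0,0,0],
    [255,1.6,0,0,0,0,0],
    [255,1.75,0,0,0,0,0],
    [255,1.75,0,0,0,0,0],
  ],
)

```text
t: 10.85
tcp_pos: [0.5619, 0.0869, 0.0729]
tool_rot: [0.947, -0.191, 0.052, -0.254]
force: [-0.0, 0.8, -1.6]
finger_gap: 0.32
```

```bash
python3 s.py
```

```text
10.85 [-0.3199  0.7056  1.8726  0.8626  0.7177  0.9409] gap 0.32027813326912785 F port [-0.3089 -0.1763 -1.7555] M port [-0.2462  0.2047 -0.037 ] tcp port mm [-23.1641  -0.6909 -11.2358] roterr [-0.0013 -0.001   0.0004]
```

Request:
drive_tool(
  increments=[
    [255,0.08,0,0,0,0,0],
    [255,0.15,0,0,0,0,0],
    [255,0.2,0,0,0,0,0],
    [255,0.25,0,0,0,0,0],
    [255,0.25,0,0,0,0,0],
  ],
)

```text
t: 11.35
tcp_pos: [0.5626, 0.0867, 0.0728]
tool_rot: [0.947, -0.191, 0.05, -0.255]
force: [-3.7, 1.7, -1.4]
finger_gap: 0.322
```

```bash
python3 s.py
```

```text
11.35 [-0.3201  0.7068  1.8686  0.8576  0.7224  0.9459] gap 0.32163905119979586 F port [-4.0431 -0.6152 -1.2725] M port [-0.3368  0.8076  0.007 ] tcp port mm [-22.4481  -0.6485 -11.3579] roterr [-0.0017  0.0022  0.0002]
```

Request:
drive_tool(
  increments=[
    [255,0.08,0,0,0,0,0],
    [255,0.15,0,0,0,0,0],
    [255,0.15,0,0,0,0,0],
    [255,0.15,0,0,0,0,0],
  ],
)

```text
t: 11.75
tcp_pos: [0.5626, 0.0868, 0.0727]
tool_rot: [0.947, -0.191, 0.049, -0.255]
force: [-6.7, 2.8, 0.1]
finger_gap: 0.317
```

```bash
python3 s.py
```

```text
11.75 [-0.3202  0.7076  1.8666  0.8543  0.7256  0.949 ] gap 0.3168223837609928 F port [-7.2627  0.0152  0.1075] M port [-0.3191  1.0608  0.0101] tcp port mm [-22.4537  -0.6481 -11.5123] roterr [-0.0019  0.005   0.0002]
```

Request:
drive_tool(
  increments=[
    [255,-0.2,0,0,0,0,0],
    [255,-0.2,0,0,0,0,0],
    [100,-0.25,0,0,0,0,0],
    [100,-0.25,0,0,0,0,0],
    [100,-0.25,0,0,0,0,0],
    [100,-0.25,0,0,0,0,0],
    [100,-0.25,0,-1,0,0,0],
    [100,-0.25,0,-3,0,0,0],
    [100,-0.25,0,-6,0,0,0],
    [100,-0.25,0,-9,0,0,0],
    [100,-4,0,-11,0,0,0],
    [100,-7,0,-12,0,0,0],
    [100,-7,0,-12,0,0,0],
    [100,-7,0,-12,0,0,0],
    [100,-7,0,-12,0,0,0],
  ],
)

```text
t: 13.25
tcp_pos: [0.4787, 0.0565, 0.1771]
tool_rot: [0.947, -0.191, 0.053, -0.254]
force: [-0.3, 0.4, 0.7]
finger_gap: 0.607
```

```bash
python3 s.py; python3 - <<'E'
from h import *
from station import manip
m=manip.camera_model("wrist")
im=manip.snapshot("wrist")[:,:,::-1];cv2.imwrite("pics/w5.png",im)
np.savez("w5",K=m["mtx"],T=m["cam_to_world"])
for p in ([-72,14,8],[-72,-14,8],[-56,0,8],[0,0,24],[30.3,-37,34]): print(p,proj(m,PM+PR@(np.array(p)*1e-3)))
E
```

```text
13.25 [-0.451   0.4363  2.0064  0.7165  0.8664  0.998 ] gap 0.6066246244243892 F port [-0.4057  0.5253  0.4653] M port [-0.2471 -0.0159  0.0086] tcp port mm [-88.0056  -0.9074 109.1362] roterr [-0.0011 -0.0028  0.0008]
[-72, 14, 8] [305.3528 179.1154]
[-72, -14, 8] [340.4035 179.1872]
[-56, 0, 8] [322.9075 159.3148]
[0, 0, 24] [322.9806  82.1501]
[30.3, -37, 34] [382.7048  29.4116]
```

View pics/w5.png

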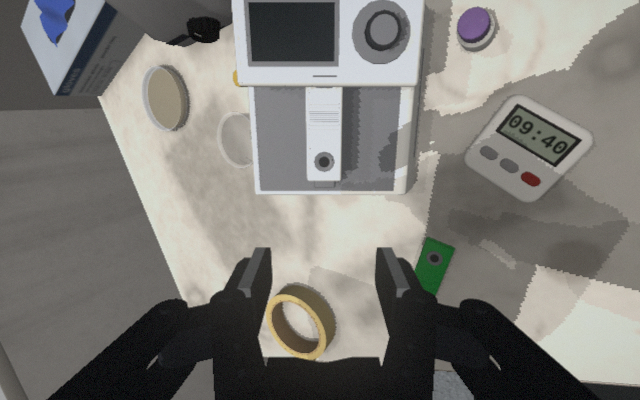

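The cassette sits on the middle line with the well out, at (324,161) against a predicted (323,159). Its outer end is at row 181, the same 1.4 mm bias it had when first home, so it is home. The key is at (384,31), so I close the fingers and move over it.

Request:
drive_tool(
  increments=[
    [255,3,1,0,0,0,0],
    [255,6,2,1,0,0,0],
    [255,9,3,2,0,0,0],
    [255,11.7,3.7,3,0,0,0],
    [255,11.7,3.7,4,0,0,0],
    [255,11.7,3.7,4.9,0,0,0],
    [255,11.7,3.7,4.9,0,0,0],
    [255,11.7,3.7,4.9,0,0,0],
  ],
)

```text
t: 14.1
tcp_pos: [0.5811, 0.006, 0.1157]
tool_rot: [0.947, -0.191, 0.051, -0.255]
force: [0.1, 0.1, 0.1]
finger_gap: -0.0
```

```bash
python3 s.py
```

```text
14.1 [-0.4525  0.6505  1.7713  0.7019  0.8871  1.017 ] gap -4.983100972954574e-05 F port [-0.0011  0.1608 -0.0192] M port [-0.2187 -0.0245  0.0037] tcp port mm [ 25.9807 -37.3867  59.319 ] roterr [-0.0016  0.0018  0.0002]
```

Request:
drive_tool(
  increments=[
    [255,0.3,0,1,0,0,0],
    [255,0.3,0,1.8,0,0,0],
    [255,0.3,0,2.2,0,0,0],
    [255,0.3,0,2.5,0,0,0],
    [255,0.3,0,2.7,0,0,0],
    [255,0.3,0,2.7,0,0,0],
  ],
)

```text
t: 14.7
tcp_pos: [0.5899, 0.0165, 0.0927]
tool_rot: [0.947, -0.191, 0.051, -0.255]
force: [-2.3, 0.3, 4.7]
finger_gap: 0.002
```

```bash
python3 s.py
```

```text
14.7 [-0.4277  0.6954  1.7661  0.7341  0.8456  0.9975] gap 0.0021604456734459617 F port [-2.2153  1.8248  4.38  ] M port [-0.1907  0.3033 -0.0378] tcp port mm [ 29.9785 -37.564   32.8562] roterr [-0.0018  0.0005  0.0004]
```

Request:
drive_tool(
  increments=[
    [255,0,0,0.2,0,0,0],
    [255,0,0,0.4,0,0,0],
    [255,0,0,0.55,0,0,0],
    [255,0,0,0.7,0,0,0],
    [255,0,0,0.7,0,0,0],
    [255,0,0,0.7,0,0,0],
  ],
)

```text
t: 15.3
tcp_pos: [0.5903, 0.0171, 0.0916]
tool_rot: [0.947, -0.19, 0.053, -0.254]
force: [-20.3, -18.5, 39.3]
finger_gap: 0.003
```

```bash
python3 s.py
```

```text
15.3 [-0.4266  0.6972  1.7673  0.7382  0.8414  0.9912] gap 0.0025573062795814887 F port [-11.4825  -1.9475  46.4993] M port [-0.5291  2.0749  0.0705] tcp port mm [ 30.1441 -37.4976  31.5386] roterr [-0.0022 -0.0015  0.0035]
```

Request:
drive_tool(
  increments=[
    [255,0,0,-0.3,0,0,0],
    [255,0,0,-0.6,0,0,0],
    [255,0,0,-0.6,0,0,0],
  ],
)

```text
t: 15.6
tcp_pos: [0.59, 0.0166, 0.0925]
tool_rot: [0.947, -0.191, 0.052, -0.254]
force: [-2.4, -1.2, 4.5]
finger_gap: 0.0
```

```bash
python3 s.py
```

```text
15.6 [-0.4275  0.6956  1.7666  0.7353  0.8441  0.9967] gap 0.00012920967670808416 F port [-1.76    0.4301  4.9061] M port [-0.1391  0.397  -0.0111] tcp port mm [ 30.0882 -37.5761  32.638 ] roterr [-0.0018 -0.0005  0.0003]
```

Request:
drive_tool(
  increments=[
    [255,0,0,-0.2,0,0,0],
    [255,0,0,-0.2,0,0,0],
  ],
)

```text
t: 15.8
tcp_pos: [0.5899, 0.0161, 0.0933]
tool_rot: [0.947, -0.191, 0.051, -0.254]
force: [-1.9, -0.5, 3.2]
finger_gap: 0.001
```

```bash
python3 s.py
```

```text
15.8 [-0.4284  0.6943  1.7657  0.7329  0.8468  0.9985] gap 0.001496897813078388 F port [-1.5395  0.5462  3.433 ] M port [-0.1204  0.3486  0.0046] tcp port mm [ 30.1556 -37.5891  33.6191] roterr [-0.0016  0.0003  0.0004]
```

The force follows the key's spring: 3.4 N at z 33.6, 4.9 N at 32.6, then a hard stop with 46 N at 31.5. The key was fully down, so I back off and take a last look.

Request:
drive_tool(
  increments=[
    [255,0,0,-1,0,0,0],
    [255,0,0,-3,0,0,0],
    [255,0,0,-6,0,0,0],
    [255,-4,-2,-8,0,0,0],
    [255,-8,-3.7,-8,0,0,0],
    [255,-11.7,-3.7,-8,0,0,0],
    [255,-11.7,-3.7,-8,0,0,0],
    [255,-11.7,-3.7,-8,0,0,0],
    [255,-11.7,-3.7,-8,0,0,0],
  ],
)

```text
t: 16.7
tcp_pos: [0.481, 0.0527, 0.1813]
tool_rot: [0.947, -0.191, 0.053, -0.254]
force: [1.0, -0.3, -0.2]
finger_gap: 0.0
```

```bash
python3 s.py; python3 - <<'E'
from h import *
from station import manip
m=manip.camera_model("wrist")
im=manip.snapshot("wrist")[:,:,::-1];cv2.imwrite("pics/w6.png",im)
for p in ([-72,14,8],[-72,-14,8],[-56,0,8],[0,0,24],[30.3,-37,34]): print(p,proj(m,PM+PR@(np.array(p)*1e-3)))
E
```

```text
16.7 [-0.4567  0.4302  1.9961  0.7057  0.8806  1.0081] gap 0.00028813374210151683 F port [ 1.0508  0.0286 -0.2335] M port [-0.242  -0.0575  0.0192] tcp port mm [-84.4628  -1.0598 114.1059] roterr [-0.0009 -0.0034  0.0009]
[-72, 14, 8] [305.5549 181.89  ]
[-72, -14, 8] [339.8098 181.9623]
[-56, 0, 8] [322.7098 162.6005]
[0, 0, 24] [322.7662  87.9614]
[30.3, -37, 34] [380.7258  37.3159]
```

View pics/w6.png

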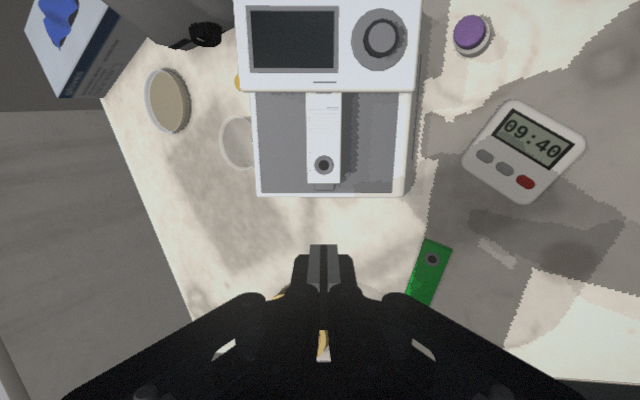

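The well is at (324,165) and the outer end near row 184. The key is up and the vial and timer are where they were. I'll compare the outer end's position numerically with the first picture.

```bash
python3 - <<'E'
from h import *
from station import manip
m6=manip.camera_model("wrist");w=np.load("w1.npz");m1=dict(mtx=w["K"],cam_to_world=w["T"]);w=np.load("w5.npz");m5=dict(mtx=w["K"],cam_to_world=w["T"])
for n,m,r0 in (("w1",m1,128),("w5",m5,172),("w6",m6,175)):
    g=cv2.imread(f"pics/{n}.png",0).astype(float)[r0:r0+18,309:317].mean(1)
    d=np.diff(g);k=np.argmax(abs(d[1:-1]))+1;a=abs(d[k-1:k+2]);row=r0+k+.5+(a*[-1,0,1]).sum()/a.sum()
    for z in (.008,.010):
        c,dd=ray(m,(313,row));c=PR.T@(c-PM);dd=PR.T@dd;p=c+dd*(z-c[2])/dd[2];print(n,row,z,p*1e3)
    print(g.astype(int))
E
```

```text
w1 136.20822281167108 0.008 [-72.8808  -7.1845   8.    ]
w1 136.20822281167108 0.01 [-73.1162  -7.1243  10.    ]
[117 117 117 117 118 116 113 132 170 216 226 227 210 194 192 192 193 194]
w5 180.34637268847794 0.008 [-73.0011   7.8988   8.    ]
w5 180.34637268847794 0.01 [-72.484    7.8302  10.    ]
[215 215 215 215 215 216 215 215 187 141 127 126 126 127 126 124 127 130]
w6 182.84696755994358 0.008 [-72.8045   7.8576   8.    ]
w6 182.84696755994358 0.01 [-72.2709   7.789   10.    ]
[216 216 216 215 216 216 215 215 158 127 125 125 126 127 121 125 127 136]
```

Outer end at −72.9 mm when first home, −73.0 mm after re-insertion and −72.8 mm now: the cassette is at the same depth, fully home.

```bash
python3 -c "
from station import manip
print(manip.sign_off())"
```

```text
the job is handed in; nothing more can be done
None
```

I drew the cassette out, turned it half round in the grip, and slid it back window end first until it met the stop. Then I pressed the start key, let it come up, backed the arm off and handed the job in at about 17 s. The hand-in gives no verdict, so the result rests on these checks:

- **Cassette:** The wrist camera put its outer end at -72.8 mm from the port mouth, against -72.9 mm when it first lay home. The stop held against a 7 N push, and the well shows at the outer end, face up and on the middle line.
- **Key:** The force followed the spring (3.4 N, then 4.9 N) and rose to 46 N at the hard stop, so I take it as fully down. That push was harder than it needed to be. The key looked up again in the last picture.
- **Surroundings:** The vial and timer looked unmoved in the last picture. The bottle and beaker were only partly in view and looked undisturbed, but I did not measure any of them. The arm touches nothing.
- **Disagreement:** The key met the fingers about 3 mm higher than its nominal height in my measured frame, and the measured frame was about 1 mm off elsewhere. This did not affect the result.

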